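# Find the slant at which a spice tin slips, and mark it with the sliding prop

## Robot

A 7-joint arm with a two-finger parallel gripper is mounted at the origin on the work surface. World frame = base frame: x ahead of the robot, y to its left, z up, the work surface at z = 0. Lengths are in mm, angles in rad, forces in N, time in s.
With the tool pointing down it reaches from about 400 to 875 mm from the base axis. Payload 6.5 kg.
Tool frame: the origin (TCP) lies on the mounting face of the last link; the fingertips stand 173 mm ahead of it and the grasp point (between the pads) lies 155 mm ahead of it; z points along the fingers, y is the line along which they close (so a half turn about z gives the same grasp; the last joint's range is limited). The gripper opens to 85 mm and grips with 20 to 120 N. Pads are 22 mm wide; open, the fingers measure 114 mm over their backs; the gripper's body (76 mm by 85 mm) begins 54 mm behind the grasp point. The pads swing forward as they close: fully open they stand 13 mm farther back than shut.
Start: joints at [1.05, 0.536, -0.004, 1.538, 0.003, 1.067, -0.071], TCP at [285.533, -583.919, 404.69] pointing down, gripper open.
Joint ranges: [-2.7, 2.7], [-0.37, 2.16], [-1.27, 1.26], [0.24, 2.4], [-1.31, 4.45], [0.19, 1.91], [-2.76, 2.76]. Speed limits (rad/s): [2.39, 2.39, 3.14, 3.14, 3.14, 3.14, 3.14].

## Interface

Orientations are given as a unit quaternion [w, x, y, z].
In Python, from workcell import readout, cams, arm gives the robot as it stands.
- The arm moves only by the tool servo_tool, never from a script. Its argument "targets" is a list of rows, each an object of numbers: "tx", "ty", "tz": the shift along the tool's x, y, z in cm; "ax", "ay", "az": the turn, a rotation vector about the tool's x, y, z in rad; "hand": the opening, from 0 (shut) to 1 (fully open). A call has 1 to 5 rows; each row shifts and turns the commanded pose from where the row before left it, along the tool's axes as they then stand; what a row does not reach is not made up. A row lasts 1/8 s, in which the tool goes at most 62.5 mm and 10.7 degrees, less where a joint would pass 70% of its speed; a pose out of reach is approached as far as the arm can. A call with a gripper value outside its range is refused whole. The fingers move at their own pace and stop on an object; "force" is the grip in N (left out, the last holds). Time passes only in rows, so rows that do not move let the fingers close. It gives the time, the measured TCP pose, the force, the opening and the grip force at its end, in the units of the state.
- readout.state(): the state, without advancing time (a new reading comes with each control period).
- cams.camera(name): name is "scene" or "top" or "wrist"; returns a dict with "frame" (400x640x3 uint8, red, green, blue), "camera_matrix" (3x3 intrinsics, pixels), "pose" (4x4, takes a point from camera to world coordinates); the wrist camera has in their place "mount" (4x4, takes a point from camera to tool coordinates, whose origin is the TCP and whose axes are the flange's). Camera axes: x right, y down, z forward; pixel columns grow to the right and rows downward; lengths in mm; the calibration is good to about 2 mm. A picture is of the moment at which its call begins: read the wrist's pose just before it. There is no depth.
- arm.sign_off(): hands the job in; it is judged then, once.
The state is a dict: "clock": time; "joint_positions": joint angles; "joint_vel": joint speeds; "joint_efforts": joint torques, N m; "ee_pos": TCP position; "ee_rot": TCP orientation; "contact_force": force on the tool from outside, world axes, zero at the start; "torque": the same for the moment, N m; "width": finger opening in mm; "grip_force": force on a finger pad.
Only numpy, scipy, OpenCV 4.12 (cv2) and the standard library are available. Lean on these libraries where they do the work, as an engineer would, in place of code of your own. Each camera call takes 0.05 s, during which the arm holds its last target. There are 200 camera calls.

## Task

Raise the hinged white board slowly by its red bar until the steel spice tin with the red lid just slips down to the blue stop, and stop there, so that the rubber-footed amber jar beside it stays put and the board keeps that slant. Then, to mark the angle, slide the yellow prop along its rails under the board until its black roller bears snugly against the underside, firmly enough to feel but not hard, and let go. Do not touch the tin or the jar, and leave the other containers alone.

Things in the scene. Friction and masses are not known exactly. Their poses are not given: they have to be found in the camera images.
- hinge_mid (a point): middle of the hinge line of the board, 33 mm above the table. The fixture stands on a fixed aluminium plate 220 x 620 x 8 mm. This point's axes are the fixture's: x along the hinge, z up, and the board reaches 220 mm from the hinge towards -y; the guide rails for the prop run along y, beyond the board and under it
- slant (a joint): angle of the board, rad: 0 lying flat (at the start), growing as its free end (the -y end) is raised, up to 0.85. The hinge is stiff (1.9 N m of friction, so about 10 to 18 N at the bar to raise it): the board stays where it is left. The angle at which the tin slips differs each time, somewhere from 0.32 to 0.54 rad; the jar slips about 0.1 rad or more later
- board: white board 200 mm (x) x 220 mm (y) x 6 mm. Origin on the hinge line, at the middle; the board reaches from there to y = -220 mm, its underside at z = 0 and its top at z = 6 mm of this frame, which turns with it about x. A blue stop strip 8 mm thick and 16 mm high, its near face at y = -20 mm, crosses it near the hinge
- bar_mid (a point): middle of the red round grip bar at the board's free end, 12 mm thick, 110 mm long, along x; in the board's frame it lies at y = -240 mm, z = 51 mm (20 mm beyond the end of the board, 45 mm above its top), so its distance from the hinge line is 245 mm. It can be pinched from above, fingers closing along the fixture's y; the round bar turns between the fingers as the board swings
- tin_center (a point): centre of the steel spice tin with red lid, 60 mm across, 50 mm high, standing on the board about 145 mm from the hinge line and about 50 mm to one side of the middle (either side); resting against the stop it is 50 mm from the hinge line
- jar_center (a point): centre of the amber jar with black lid and black rubber foot, 60 mm across, 50 mm high, beside the tin on the other side of the board, about 145 mm from the hinge line
- prop_grip (a point): on the prop: middle of the upper part of its upright square handle post, 20 x 20 mm, top 20 mm above this point and 118 mm above the table, to be gripped from above. The yellow prop (foot 50 mm wide, 200 mm long, 350 g) stands on the plate between two low rails (10 mm high) with 2 mm play each side and slides along the fixture's y with about 1 to 2 N of drag; its axes are the fixture's
- prop_roller (a point): axis of the prop's black nose roller (16 mm diameter, 44 mm long along x), 163 mm ahead (+y) of the handle post and 85 mm above the table, that is 52 mm above the hinge line. It bears on the board when this point is 8 mm below the underside (z = -8 mm in the board's frame)
- shaker: bystander: reddish spice jar with red cap, 56 mm across, 120 mm high, origin at its foot
- spray: bystander: white bottle with blue cap, 60 mm across, 170 mm high, origin at its foot
- tub: bystander: glass jar with green cap, 80 mm across, 90 mm high, origin at its foot

How it is judged:
By the outcome, as a careful person would: the job done as asked, in the order asked, and still so for the second after the job is handed in, with the robot touching nothing.
It also fails if it takes over 72 s, if anything falls off the work surface, if the arm or the gripper's body presses on something with over 40 N, if the wrist force passes 120 N, or if a joint passes its speed limit or range.

## Working session

There is one attempt and no reset: what is moved stays moved. The work goes in short steps, Python scripts to look and compute and a tool call to move; the robot and the scene stay as the last step left them, time stands still between calls to the robot, and variables do not carry over. Pictures are saved under pics/ and viewed, at most 10 in all, crops included, and the job is handed in when it is done.

Besides the shell and the picture viewer there is one more tool, called after "Emit:" as name(argument=value, ...) on one line, values as JSON. servo_tool: Moves the arm, as the interface text tells. Its arguments: {"type":"object","properties":{"targets":{"type":"array"},"force":{"type":"number"}},"required":["targets"]}

```bash
mkdir -p pics; ls
cat > h.py <<'E'
import numpy as np, cv2
from workcell import readout, cams, arm
from scipy.spatial.transform import Rotation as R
def T():
    s=readout.state(); q=s['ee_rot']; M=np.eye(4); M[:3,:3]=R.from_quat([q[1],q[2],q[3],q[0]]).as_matrix(); M[:3,3]=s['ee_pos']; return M
def shot(n,f=None):
    t=T(); c=cams.camera(n); P=c['pose'] if n!='wrist' else t@np.array(c['mount'])
    if f: cv2.imwrite('pics/'+f,cv2.cvtColor(np.array(c['frame']),cv2.COLOR_RGB2BGR))
    return np.array(c['frame']),np.array(c['camera_matrix']),np.array(P)
def ray(K,P,u,v,z):
    d=P[:3,:3]@np.linalg.solve(K,[u,v,1]); return P[:3,3]+d*(z-P[2,3])/d[2]
def proj(K,P,X):
    p=P[:3,:3].T@(np.asarray(X)-P[:3,3]); q=K@p; return q[:2]/q[2]
E
python3 - <<'E'
from h import *
a=shot('scene','s1.png');b=shot('top','t1.png')
print(a[1],a[2],b[1],b[2]);s=readout.state();print(s)
E
```

```text
pics
[[366.28726508   0.         319.41728773]
 [  0.         366.28726508 199.63820728]
 [  0.           0.           1.        ]] [[-7.53803597e-01  5.79346815e-01 -3.10060325e-01  8.81176388e+02]
 [ 6.57085038e-01  6.61430992e-01 -3.61591336e-01  3.26661818e+02]
 [-4.40328086e-03 -4.76304850e-01 -8.79269185e-01  8.35426443e+02]
 [ 0.00000000e+00  0.00000000e+00  0.00000000e+00  1.00000000e+00]] [[399.57978278   0.         323.67013116]
 [  0.         399.57978278 194.01476607]
 [  0.           0.           1.        ]] [[ 2.42887521e-02 -9.80033340e-01  1.97344140e-01  4.07389779e+02]
 [-9.99703458e-01 -2.41558083e-02  3.08117575e-03  1.42476764e+01]
 [ 1.74735225e-03 -1.97360457e-01 -9.80329433e-01  1.11663393e+03]
 [ 0.00000000e+00  0.00000000e+00  0.00000000e+00  1.00000000e+00]]
{'clock': 0.1, 'joint_positions': array([ 1.04980786,  0.53711311, -0.00441353,  1.53877032,  0.00260597,
        1.06732607, -0.07118942]), 'joint_vel': array([-0.00040809, -0.00114388,  0.00138743, -0.0018614 ,  0.00086393,
        0.0010132 , -0.00015086]), 'joint_efforts': array([ 3.13583412e-03, -5.84561527e+01,  1.05242439e+00, -2.59773999e+01,
        1.27284421e-02,  4.63967546e-03,  8.33130770e-06]), 'ee_pos': array([ 285.38758745, -583.66401068,  403.88757495]), 'ee_rot': array([-7.66635705e-04,  9.74249659e-01,  2.25470515e-01, -2.47687267e-04]), 'contact_force': array([ 0.62269769,  0.92933297, -0.65829439]), 'torque': array([ 0.01216221,  0.01805954, -0.1103656 ]), 'grip_force': 0.0, 'width': 85.40095742288997}
```

View pics/s1.png

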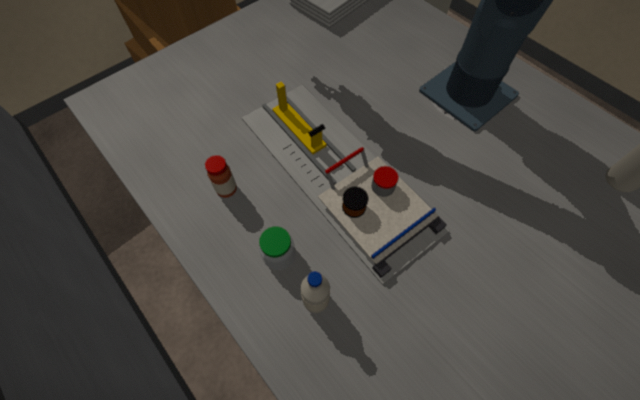

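View pics/t1.png

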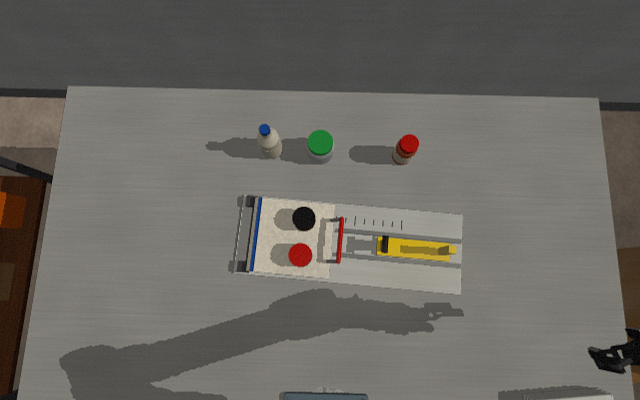

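The scene view shows the fixture with the bar around (345,160). The top view shows the bar from (341,219) to (338,262), the tin lid at (300,255), the jar at (304,219), the post top at (455,250), the roller at (385,244), and the plate's right corners at (463,214) and (461,294).

Run:
```python
from h import *
f,K,P=shot('top')
hsv=cv2.cvtColor(f,cv2.COLOR_RGB2HSV)
def pts(m,x0,x1,y0,y1):
    ys,xs=np.nonzero(m[y0:y1,x0:x1]);return np.c_[xs+x0,ys+y0].astype(float)
red=((hsv[...,0]<8)|(hsv[...,0]>172))&(hsv[...,1]>150)&(hsv[...,2]>60)
p=pts(red,325,355,205,275);w=np.array([ray(K,P,*q,84) for q in p])
c=w.mean(0);e=np.linalg.eigh(np.cov(w[:,:2].T));print('bar',c,e[1][:,1],w.min(0),w.max(0),len(p))
blue=(abs(hsv[...,0].astype(int)-110)<15)&(hsv[...,1]>120)
p=pts(blue,235,275,190,280);w=np.array([ray(K,P,*q,55) for q in p]);e=np.linalg.eigh(np.cov(w[:,:2].T));print('stop',w.mean(0),e[1][:,1],len(p))
for n,u,v,z in [('post',455,250,118),('roller',385,244,91),('c1',463,214,8),('c2',461,294,8),('tin',300,255,89),('jar',304,219,89)]: print(n,ray(K,P,u,v,z).round(1))
yel=(abs(hsv[...,0].astype(int)-27)<6)&(hsv[...,1]>150)
p=pts(yel,370,465,225,270);w=np.array([ray(K,P,*q,25) for q in p]);e=np.linalg.eigh(np.cov(w[:,:2].T));print('prop',w.mean(0),e[1][:,1])
```

```text
bar [496.9433213  -26.89767559  84.        ] [-0.99748076  0.0709375 ] [439.31939876 -34.62346978  84.        ] [555.35245847 -18.12783526  84.        ] 175
stop [510.54707437 195.78736344  55.        ] [-0.99761826  0.06897679] 236
post [ 474.8 -311.8  118. ]
roller [ 487.5 -142.3   91. ]
c1 [ 583.  -374.2    8. ]
c2 [ 364.8 -359.1    8. ]
tin [454.5  73.9  89. ]
jar [547.   66.8  89. ]
prop [ 481.79189869 -233.33581929   25.        ] [0.05385482 0.99854878]
```

Emit:
servo_tool(targets=[{"az": 0.175,"hand": 1},{"az": 0.175},{"az": 0.175},{"ty": -2},{"ty": -4}])

```text
invalid input
```

Emit:
servo_tool(targets=[{"tx": 1.7,"ty": -5},{"tx": 1.7,"ty": -5},{"tx": 1.7,"ty": -5},{"tx": 1.7,"ty": -5},{"tx": 1.7,"ty": -5}])

```text
invalid input
```

Emit:
servo_tool(targets=[{"tx": 1.7,"ty": -5,"tz": 1},{"tx": 1.7,"ty": -5,"tz": 2},{"tx": 1.7,"ty": -5,"tz": 2},{"tx": 1.7,"ty": -4,"tz": 2},{"tx": 1,"ty": -2,"tz": 1}])

```text
invalid input
```

```bash
cat >> h.py <<'E'
def go(X,z):  # offset in tool cm to bring grasp point to world XY,z
    t=T(); d=np.r_[X,z+155]-t[:3,3]; return (t[:3,:3].T@d/10).round(2)
E
python3 - <<'E'
from h import *
s=readout.state();print(s['clock'],s['ee_pos'],T()[:3,:3].round(3)); f,K,P=shot('wrist','w1.png')
print(go([497,-27],84), proj(K,P,[497,-27,84]),proj(K,P,[552,-31,84]),proj(K,P,[442,-23,84]))
E
```

```text
0.15 [ 285.41510208 -583.71011939  404.00513578] [[ 0.898  0.439 -0.001]
 [ 0.439 -0.898  0.001]
 [-0.    -0.001 -1.   ]]
[ 43.47 -40.71  16.55] [-451.9631864  -607.33259197] [-464.43470953 -774.90525989] [-441.40322148 -465.44442982]
```

View pics/w1.png

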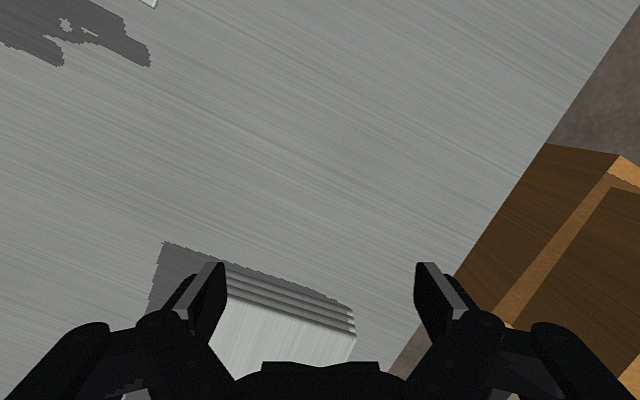

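The wrist view shows only the table and the open fingers, because the moves were refused. I'll try again with every field in each row.

Emit:
servo_tool(targets=[{"tx": 0,"ty": 0,"tz": 0,"ax": 0,"ay": 0,"az": 0.175,"hand": 1},{"tx": 0,"ty": 0,"tz": 0,"ax": 0,"ay": 0,"az": 0.175,"hand": 1},{"tx": 0,"ty": 0,"tz": 0,"ax": 0,"ay": 0,"az": 0.175,"hand": 1},{"tx": 0,"ty": -2,"tz": 0,"ax": 0,"ay": 0,"az": 0,"hand": 1},{"tx": 0,"ty": -4,"tz": 0,"ax": 0,"ay": 0,"az": 0,"hand": 1}])

```text
clock: 0.82
ee_pos: [289.3, -524.2, 404.3]
ee_rot: [0.0, 0.999, -0.036, -0.0]
contact_force: [0.6, 0.7, -0.0]
width: 85.4
grip_force: 0.0
```

Emit:
servo_tool(targets=[{"tx": 1.7,"ty": -5,"tz": 0,"ax": 0,"ay": 0,"az": 0,"hand": 1},{"tx": 1.7,"ty": -5,"tz": 0,"ax": 0,"ay": 0,"az": 0,"hand": 1},{"tx": 1.7,"ty": -5,"tz": 0,"ax": 0,"ay": 0,"az": 0,"hand": 1},{"tx": 1.7,"ty": -5,"tz": 0,"ax": 0,"ay": 0,"az": 0,"hand": 1},{"tx": 1.7,"ty": -5,"tz": 0,"ax": 0,"ay": 0,"az": 0,"hand": 1}])

```text
clock: 1.45
ee_pos: [392.5, -279.0, 404.8]
ee_rot: [0.0, 0.999, -0.035, 0.0]
contact_force: [0.0, 0.2, -0.3]
width: 85.4
grip_force: 0.0
```

Emit:
servo_tool(targets=[{"tx": 1.7,"ty": -5,"tz": 1,"ax": 0,"ay": 0,"az": 0,"hand": 1},{"tx": 1.7,"ty": -5,"tz": 2,"ax": 0,"ay": 0,"az": 0,"hand": 1},{"tx": 1.7,"ty": -5,"tz": 2,"ax": 0,"ay": 0,"az": 0,"hand": 1},{"tx": 1.7,"ty": -5,"tz": 2,"ax": 0,"ay": 0,"az": 0,"hand": 1},{"tx": 1.5,"ty": -4,"tz": 1,"ax": 0,"ay": 0,"az": 0,"hand": 1}])

```text
clock: 2.08
ee_pos: [491.9, -44.9, 323.7]
ee_rot: [-0.0, 0.999, -0.034, -0.001]
contact_force: [-0.0, -1.4, 0.3]
width: 85.6
grip_force: 0.0
```

Run:
```python
from h import *
s=readout.state();print(s['clock'],s['ee_pos'],T()[:3,:3].round(3)); f,K,P=shot('wrist','w2.png')
print(go([497,-27],84), proj(K,P,[497,-27,84]),proj(K,P,[552,-31,84]),proj(K,P,[442,-23,84]))
```

```text
2.075 [491.87140215 -44.86632209 323.7166831 ] [[ 0.998 -0.069 -0.001]
 [-0.069 -0.998  0.   ]
 [-0.001 -0.    -1.   ]]
[ 0.26 -1.21  8.43] [292.09123957 215.10958576] [290.24367474 132.83830632] [293.68390005 286.03008257]
```

View pics/w2.png

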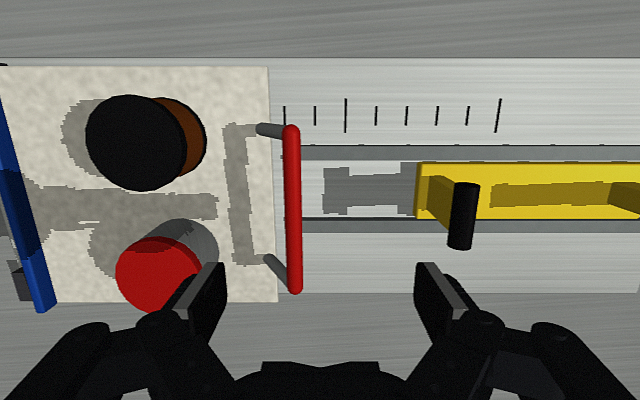

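The bar runs from (292,128) to (295,292), within about 3 mm of the prediction. The tin (158,272) and jar (145,142) are clear of the fingers. I'll half-close the hand and descend.

Emit:
servo_tool(targets=[{"tx": 0.3,"ty": -0.6,"tz": 0,"ax": 0,"ay": 0,"az": 0,"hand": 0.5},{"tx": 0.3,"ty": -0.6,"tz": 0,"ax": 0,"ay": 0,"az": 0,"hand": 0.5},{"tx": 0,"ty": 0,"tz": 2,"ax": 0,"ay": 0,"az": 0,"hand": 0.5},{"tx": 0,"ty": 0,"tz": 2,"ax": 0,"ay": 0,"az": 0,"hand": 0.5},{"tx": 0,"ty": 0,"tz": 1,"ax": 0,"ay": 0,"az": 0,"hand": 0.5}], force=40)

```text
clock: 2.75
ee_pos: [498.2, -36.6, 274.2]
ee_rot: [0.0, 0.999, -0.036, -0.0]
contact_force: [0.7, 0.1, 0.4]
width: 42.9
grip_force: 0.0
```

Emit:
servo_tool(targets=[{"tx": 0,"ty": 0,"tz": 1.2,"ax": 0,"ay": 0,"az": 0,"hand": 0.5},{"tx": 0,"ty": 0,"tz": 1.2,"ax": 0,"ay": 0,"az": 0,"hand": 0.5},{"tx": 0,"ty": 0,"tz": 1.0,"ax": 0,"ay": 0,"az": 0,"hand": 0.5},{"tx": 0,"ty": 0,"tz": 0,"ax": 0,"ay": 0,"az": 0,"hand": 0.3},{"tx": 0,"ty": 0,"tz": 0,"ax": 0,"ay": 0,"az": 0,"hand": 0.1}])

```text
clock: 3.38
ee_pos: [498.5, -28.3, 240.5]
ee_rot: [-0.005, 0.999, -0.032, -0.0]
contact_force: [-1.3, 11.1, -2.6]
width: 10.6
grip_force: 39.0
```

Emit:
servo_tool(targets=[{"tx": 0,"ty": 0,"tz": 0,"ax": 0,"ay": 0,"az": 0,"hand": 0},{"tx": 0,"ty": 0,"tz": 0,"ax": 0,"ay": 0,"az": 0,"hand": 0},{"tx": 0,"ty": 0,"tz": 0,"ax": 0,"ay": 0,"az": 0,"hand": 0}])

```text
clock: 3.75
ee_pos: [498.4, -28.3, 240.5]
ee_rot: [-0.004, 0.999, -0.032, -0.0]
contact_force: [-0.9, 22.3, -4.1]
width: 10.4
grip_force: 38.9
```

Emit:
servo_tool(targets=[{"tx": 0,"ty": -0.4,"tz": 0,"ax": 0,"ay": 0,"az": 0,"hand": 0},{"tx": 0,"ty": -0.14,"tz": -0.6,"ax": 0,"ay": 0,"az": 0,"hand": 0},{"tx": 0,"ty": -0.15,"tz": -0.6,"ax": 0,"ay": 0,"az": 0,"hand": 0},{"tx": 0,"ty": -0.17,"tz": -0.6,"ax": 0,"ay": 0,"az": 0,"hand": 0},{"tx": 0,"ty": -0.18,"tz": -0.6,"ax": 0,"ay": 0,"az": 0,"hand": 0}], force=60)

```text
clock: 4.38
ee_pos: [499.0, -21.6, 263.7]
ee_rot: [-0.002, 0.999, -0.033, -0.0]
contact_force: [3.2, 11.0, -17.0]
width: 9.7
grip_force: 58.4
```

Emit:
servo_tool(targets=[{"tx": 0,"ty": -0.2,"tz": -0.58,"ax": 0,"ay": 0,"az": 0,"hand": 0},{"tx": 0,"ty": -0.2,"tz": -0.58,"ax": 0,"ay": 0,"az": 0,"hand": 0},{"tx": 0,"ty": -0.23,"tz": -0.57,"ax": 0,"ay": 0,"az": 0,"hand": 0},{"tx": 0,"ty": -0.23,"tz": -0.57,"ax": 0,"ay": 0,"az": 0,"hand": 0},{"tx": 0,"ty": 0,"tz": 0,"ax": 0,"ay": 0,"az": 0,"hand": 0}])

```text
clock: 5.0
ee_pos: [499.5, -13.1, 287.1]
ee_rot: [-0.002, 0.999, -0.033, -0.0]
contact_force: [2.2, 11.1, -9.4]
width: 9.7
grip_force: 59.3
```

```bash
cat >> h.py <<'E'
C,S=.9975,-.070
def fix(p,H=(514.5,211.2,33)):  # world -> fixture frame
    d=np.asarray(p)-H; return np.array([C*d[0]+S*d[1],-S*d[0]+C*d[1],d[2]])
def theta():
    t=T(); g=fix((t@[0,0,155,1])[:3]); return np.arctan2(g[2],-g[1])-np.arctan2(51,240),np.hypot(g[1],g[2])
E
python3 - <<'E'
from h import *
print(readout.state()['contact_force'],theta()); f,K,P=shot('top','t2.png'); shot('wrist','w3.png')
cv2.imwrite('pics/m.png',np.hstack([cv2.imread('pics/t2.png')[180:300,230:470].repeat(2,0).repeat(2,1)[:, :400],cv2.resize(cv2.imread('pics/w3.png'),(384,240))]))
E
```

```text
[ 2.24734205 11.08235434 -9.36397435] (np.float64(0.2066900560402687), np.float64(245.1071008969824))
```

View pics/m.png

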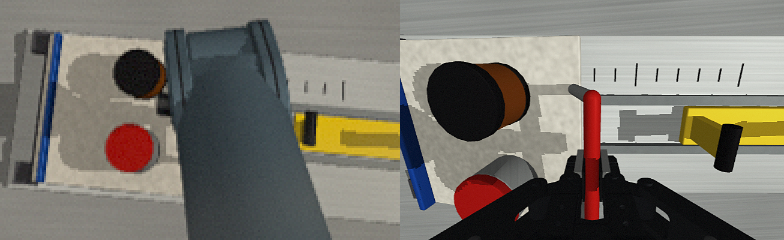

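Merged crops: on the left (top camera) the jar lid is at (138,73) and the tin lid at (130,148), both still in place; on the right the bar is centred in the fingers. The slant is about 0.207, so I'll carry on slowly.

Emit:
servo_tool(targets=[{"tx": 0,"ty": -0.13,"tz": -0.28,"ax": 0,"ay": 0,"az": 0,"hand": 0},{"tx": 0,"ty": -0.13,"tz": -0.28,"ax": 0,"ay": 0,"az": 0,"hand": 0},{"tx": 0,"ty": -0.13,"tz": -0.28,"ax": 0,"ay": 0,"az": 0,"hand": 0},{"tx": 0,"ty": -0.14,"tz": -0.28,"ax": 0,"ay": 0,"az": 0,"hand": 0},{"tx": 0,"ty": -0.14,"tz": -0.27,"ax": 0,"ay": 0,"az": 0,"hand": 0}])

```text
clock: 5.72
ee_pos: [499.9, -7.1, 300.2]
ee_rot: [-0.002, 0.999, -0.034, -0.001]
contact_force: [5.0, 8.4, -20.8]
width: 9.7
grip_force: 58.2
```

Emit:
servo_tool(targets=[{"tx": 0,"ty": -0.11,"tz": -0.22,"ax": 0,"ay": 0,"az": 0,"hand": 0},{"tx": 0,"ty": -0.11,"tz": -0.22,"ax": 0,"ay": 0,"az": 0,"hand": 0},{"tx": 0,"ty": -0.06,"tz": -0.11,"ax": 0,"ay": 0,"az": 0,"hand": 0},{"tx": 0,"ty": 0,"tz": 0,"ax": 0,"ay": 0,"az": 0,"hand": 0},{"tx": 0,"ty": 0,"tz": 0,"ax": 0,"ay": 0,"az": 0,"hand": 0}])

```text
clock: 6.35
ee_pos: [500.1, -4.3, 305.9]
ee_rot: [-0.002, 0.999, -0.034, -0.0]
contact_force: [2.8, 8.5, -15.6]
width: 9.7
grip_force: 58.6
```

```bash
cat > c.py <<'E'
from h import *
import sys
th,r=theta(); f,K,P=shot('top')
hsv=cv2.cvtColor(f,cv2.COLOR_RGB2HSV)
red=(((hsv[...,0]<8)|(hsv[...,0]>172))&(hsv[...,1]>150)&(hsv[...,2]>60))[225:290,240:330]
dk=(f.max(2)<40)[195:245,255:330].astype(np.uint8)
n,l,st,ce=cv2.connectedComponentsWithStats(dk); k=1+st[1:,4].argmax()
ys,xs=np.nonzero(red)
def X(y,x,z):
    p=[x,y*np.cos(th)+z*np.sin(th),-y*np.sin(th)+z*np.cos(th)]
    return np.array([514.5+C*p[0]-S*p[1],211.2+S*p[0]+C*p[1],33+p[2]])
s=readout.state()
print('th %.4f r %.1f t %.2f'%(th,r,s['clock']),s['contact_force'].round(1),'lid',xs.mean()+240,ys.mean()+225,len(xs),'exp start',proj(K,P,X(-145,-50,56)),'stop',proj(K,P,X(-50,-50,56)),'jar',ce[k]+[255,195],st[k,4],'exp',proj(K,P,X(-145,50,56)))
E
python3 c.py
```

```text
th 0.2912 r 245.6 t 6.40 [  4.4   9.2 -16.8] lid 291.2234513274336 253.11061946902655 452 exp start [291.63848043 253.4212801 ] stop [256.57286289 250.54196292] jar [295.30455635 215.10791367] 417 exp [296.03959351 213.19514811]
```

Emit:
servo_tool(targets=[{"tx": 0,"ty": -0.06,"tz": -0.11,"ax": 0,"ay": 0,"az": 0,"hand": 0},{"tx": 0,"ty": -0.06,"tz": -0.11,"ax": 0,"ay": 0,"az": 0,"hand": 0},{"tx": 0,"ty": -0.06,"tz": -0.11,"ax": 0,"ay": 0,"az": 0,"hand": 0},{"tx": 0,"ty": -0.06,"tz": -0.11,"ax": 0,"ay": 0,"az": 0,"hand": 0},{"tx": 0,"ty": 0,"tz": 0,"ax": 0,"ay": 0,"az": 0,"hand": 0}])

```text
clock: 7.02
ee_pos: [500.3, -2.0, 310.2]
ee_rot: [-0.002, 0.999, -0.034, -0.0]
contact_force: [4.2, 9.1, -18.3]
width: 9.8
grip_force: 58.5
```

```bash
python3 c.py
```

```text
th 0.3109 r 245.7 t 7.08 [  4.5   8.8 -18.1] lid 290.4035087719298 252.8969298245614 456 exp start [290.7868848 253.2960968] stop [256.00092113 250.47664833] jar [294.3872549  214.93137255] 408 exp [295.21510125 212.97836371]
```

Now in steps of about 0.015 rad, with a check after each.

Emit:
servo_tool(targets=[{"tx": 0,"ty": -0.06,"tz": -0.105,"ax": 0,"ay": 0,"az": 0,"hand": 0},{"tx": 0,"ty": -0.06,"tz": -0.105,"ax": 0,"ay": 0,"az": 0,"hand": 0},{"tx": 0,"ty": -0.06,"tz": -0.105,"ax": 0,"ay": 0,"az": 0,"hand": 0},{"tx": 0,"ty": 0,"tz": 0,"ax": 0,"ay": 0,"az": 0,"hand": 0},{"tx": 0,"ty": 0,"tz": 0,"ax": 0,"ay": 0,"az": 0,"hand": 0}])

```text
clock: 7.7
ee_pos: [500.4, -0.3, 313.2]
ee_rot: [-0.002, 0.999, -0.034, -0.001]
contact_force: [4.9, 7.9, -18.1]
width: 9.7
grip_force: 58.4
```

```bash
python3 c.py
```

```text
th 0.3253 r 245.8 t 7.75 [  5.7   8.1 -18.3] lid 289.8048780487805 252.76274944567626 451 exp start [290.15314209 253.20395446] stop [255.58235042 250.42917109] jar [293.591133   214.84236453] 406 exp [294.60133353 212.82027205]
```

Emit:
servo_tool(targets=[{"tx": 0,"ty": -0.062,"tz": -0.105,"ax": 0,"ay": 0,"az": 0,"hand": 0},{"tx": 0,"ty": -0.062,"tz": -0.105,"ax": 0,"ay": 0,"az": 0,"hand": 0},{"tx": 0,"ty": -0.062,"tz": -0.105,"ax": 0,"ay": 0,"az": 0,"hand": 0},{"tx": 0,"ty": 0,"tz": 0,"ax": 0,"ay": 0,"az": 0,"hand": 0},{"tx": 0,"ty": 0,"tz": 0,"ax": 0,"ay": 0,"az": 0,"hand": 0}])

```text
clock: 8.38
ee_pos: [500.5, 1.5, 316.3]
ee_rot: [-0.002, 0.999, -0.034, -0.001]
contact_force: [4.5, 7.9, -18.2]
width: 9.7
grip_force: 58.4
```

```bash
python3 c.py
```

```text
th 0.3397 r 245.9 t 8.43 [  5.3   8.1 -18.6] lid 289.158836689038 252.7606263982103 447 exp start [289.50665249 253.11080393] stop [255.16122519 250.3816756 ] jar [292.90537084 214.7084399 ] 391 exp [293.9750592  212.66168935]
```

Emit:
servo_tool(targets=[{"tx": 0,"ty": -0.065,"tz": -0.105,"ax": 0,"ay": 0,"az": 0,"hand": 0},{"tx": 0,"ty": -0.065,"tz": -0.105,"ax": 0,"ay": 0,"az": 0,"hand": 0},{"tx": 0,"ty": -0.065,"tz": -0.105,"ax": 0,"ay": 0,"az": 0,"hand": 0},{"tx": 0,"ty": 0,"tz": 0,"ax": 0,"ay": 0,"az": 0,"hand": 0},{"tx": 0,"ty": 0,"tz": 0,"ax": 0,"ay": 0,"az": 0,"hand": 0}])

```text
clock: 9.05
ee_pos: [500.6, 3.3, 319.4]
ee_rot: [-0.001, 0.999, -0.034, -0.001]
contact_force: [4.3, 7.8, -19.9]
width: 9.6
grip_force: 58.4
```

```bash
python3 c.py
```

```text
th 0.3544 r 245.9 t 9.10 [  4.7   8.1 -19.9] lid 288.5252747252747 252.61098901098902 455 exp start [288.83684348 253.01515074] stop [254.73085673 250.33341579] jar [292.04188482 214.56544503] 382 exp [293.3260312  212.50011397]
```

Emit:
servo_tool(targets=[{"tx": 0,"ty": -0.067,"tz": -0.105,"ax": 0,"ay": 0,"az": 0,"hand": 0},{"tx": 0,"ty": -0.067,"tz": -0.105,"ax": 0,"ay": 0,"az": 0,"hand": 0},{"tx": 0,"ty": -0.067,"tz": -0.105,"ax": 0,"ay": 0,"az": 0,"hand": 0},{"tx": 0,"ty": 0,"tz": 0,"ax": 0,"ay": 0,"az": 0,"hand": 0},{"tx": 0,"ty": 0,"tz": 0,"ax": 0,"ay": 0,"az": 0,"hand": 0}])

```text
clock: 9.72
ee_pos: [500.8, 5.2, 322.5]
ee_rot: [-0.001, 0.999, -0.034, -0.001]
contact_force: [4.6, 8.6, -18.7]
width: 9.7
grip_force: 58.3
```

```bash
python3 c.py
```

```text
th 0.3691 r 246.0 t 9.78 [  5.2   8.7 -20.6] lid 287.9667405764967 252.57427937915742 451 exp start [288.1521889  252.91823724] stop [254.2969097  250.28503636] jar [291.21024259 214.56334232] 371 exp [292.6624546  212.33769228]
```

Emit:
servo_tool(targets=[{"tx": 0,"ty": -0.068,"tz": -0.103,"ax": 0,"ay": 0,"az": 0,"hand": 0},{"tx": 0,"ty": -0.068,"tz": -0.103,"ax": 0,"ay": 0,"az": 0,"hand": 0},{"tx": 0,"ty": -0.068,"tz": -0.103,"ax": 0,"ay": 0,"az": 0,"hand": 0},{"tx": 0,"ty": 0,"tz": 0,"ax": 0,"ay": 0,"az": 0,"hand": 0},{"tx": 0,"ty": 0,"tz": 0,"ax": 0,"ay": 0,"az": 0,"hand": 0}])

```text
clock: 10.4
ee_pos: [500.9, 7.1, 325.8]
ee_rot: [-0.001, 0.999, -0.034, -0.001]
contact_force: [4.9, 6.4, -18.0]
width: 9.7
grip_force: 58.4
```

```bash
python3 c.py
```

```text
th 0.3844 r 246.2 t 10.45 [  4.1   6.3 -17.9] lid 287.3177777777778 252.54222222222222 450 exp start [287.43056693 252.81698837] stop [253.84574883 250.23503467] jar [290.27146814 214.38781163] 361 exp [291.96287823 212.16935525]
```

Emit:
servo_tool(targets=[{"tx": 0,"ty": -0.07,"tz": -0.1,"ax": 0,"ay": 0,"az": 0,"hand": 0},{"tx": 0,"ty": -0.07,"tz": -0.1,"ax": 0,"ay": 0,"az": 0,"hand": 0},{"tx": 0,"ty": -0.07,"tz": -0.1,"ax": 0,"ay": 0,"az": 0,"hand": 0},{"tx": 0,"ty": 0,"tz": 0,"ax": 0,"ay": 0,"az": 0,"hand": 0},{"tx": 0,"ty": 0,"tz": 0,"ax": 0,"ay": 0,"az": 0,"hand": 0}])

```text
clock: 11.08
ee_pos: [501.0, 9.1, 328.7]
ee_rot: [-0.001, 0.999, -0.034, -0.001]
contact_force: [5.2, 7.4, -17.3]
width: 9.7
grip_force: 58.4
```

```bash
python3 c.py
```

```text
th 0.3987 r 246.3 t 11.12 [  4.9   6.2 -18.4] lid 286.7839643652561 252.47884187082406 449 exp start [286.74211897 252.72121441] stop [253.42100616 250.18823489] jar [289.3826087  214.32463768] 345 exp [291.29530672 212.01136603]
```

Emit:
servo_tool(targets=[{"tx": 0,"ty": -0.072,"tz": -0.1,"ax": 0,"ay": 0,"az": 0,"hand": 0},{"tx": 0,"ty": -0.072,"tz": -0.1,"ax": 0,"ay": 0,"az": 0,"hand": 0},{"tx": 0,"ty": -0.072,"tz": -0.1,"ax": 0,"ay": 0,"az": 0,"hand": 0},{"tx": 0,"ty": 0,"tz": 0,"ax": 0,"ay": 0,"az": 0,"hand": 0},{"tx": 0,"ty": 0,"tz": 0,"ax": 0,"ay": 0,"az": 0,"hand": 0}])

```text
clock: 11.75
ee_pos: [501.2, 11.1, 331.6]
ee_rot: [-0.001, 0.999, -0.034, -0.001]
contact_force: [5.3, 5.9, -18.2]
width: 9.9
grip_force: 58.4
```

```bash
python3 c.py
```

```text
th 0.4131 r 246.4 t 11.80 [  5.1   5.8 -18.8] lid 286.07795100222717 252.4142538975501 449 exp start [286.04086537 252.62444729] stop [252.99381323 250.14143092] jar [288.37151703 214.3250774 ] 323 exp [290.61516845 211.85294516]
```

Emit:
servo_tool(targets=[{"tx": 0,"ty": -0.074,"tz": -0.1,"ax": 0,"ay": 0,"az": 0,"hand": 0},{"tx": 0,"ty": -0.074,"tz": -0.1,"ax": 0,"ay": 0,"az": 0,"hand": 0},{"tx": 0,"ty": -0.074,"tz": -0.1,"ax": 0,"ay": 0,"az": 0,"hand": 0},{"tx": 0,"ty": 0,"tz": 0,"ax": 0,"ay": 0,"az": 0,"hand": 0},{"tx": 0,"ty": 0,"tz": 0,"ax": 0,"ay": 0,"az": 0,"hand": 0}])

```text
clock: 12.42
ee_pos: [501.3, 13.2, 334.6]
ee_rot: [-0.001, 0.999, -0.034, -0.001]
contact_force: [5.9, 6.5, -19.5]
width: 9.8
grip_force: 58.4
```

```bash
python3 c.py
```

```text
th 0.4277 r 246.4 t 12.47 [  5.2   7.  -18.7] lid 285.41964285714283 252.21651785714286 448 exp start [285.31783591 252.52547429] stop [252.5588721  250.09404982] jar [287.35691318 214.19614148] 311 exp [289.91375861 211.69214568]
```

Emit:
servo_tool(targets=[{"tx": 0,"ty": -0.076,"tz": -0.1,"ax": 0,"ay": 0,"az": 0,"hand": 0},{"tx": 0,"ty": -0.076,"tz": -0.1,"ax": 0,"ay": 0,"az": 0,"hand": 0},{"tx": 0,"ty": -0.076,"tz": -0.1,"ax": 0,"ay": 0,"az": 0,"hand": 0},{"tx": 0,"ty": 0,"tz": 0,"ax": 0,"ay": 0,"az": 0,"hand": 0},{"tx": 0,"ty": 0,"tz": 0,"ax": 0,"ay": 0,"az": 0,"hand": 0}])

```text
clock: 13.1
ee_pos: [501.5, 15.4, 337.5]
ee_rot: [-0.001, 0.999, -0.034, -0.001]
contact_force: [5.8, 7.0, -19.4]
width: 9.8
grip_force: 58.4
```

```bash
python3 c.py
```

```text
th 0.4424 r 246.5 t 13.15 [  5.1   5.3 -19.5] lid 284.75555555555553 252.09777777777776 450 exp start [284.57628505 252.4247749 ] stop [252.11836741 250.04634022] jar [286.38965517 214.25862069] 290 exp [289.19422792 211.52979924]
```

Emit:
servo_tool(targets=[{"tx": 0,"ty": -0.077,"tz": -0.098,"ax": 0,"ay": 0,"az": 0,"hand": 0},{"tx": 0,"ty": -0.077,"tz": -0.098,"ax": 0,"ay": 0,"az": 0,"hand": 0},{"tx": 0,"ty": -0.077,"tz": -0.098,"ax": 0,"ay": 0,"az": 0,"hand": 0},{"tx": 0,"ty": 0,"tz": 0,"ax": 0,"ay": 0,"az": 0,"hand": 0},{"tx": 0,"ty": 0,"tz": 0,"ax": 0,"ay": 0,"az": 0,"hand": 0}])

```text
clock: 13.78
ee_pos: [501.6, 17.5, 340.4]
ee_rot: [-0.001, 0.999, -0.034, -0.001]
contact_force: [5.5, 5.3, -19.5]
width: 9.6
grip_force: 58.3
```

```bash
python3 c.py
```

```text
th 0.4569 r 246.6 t 13.82 [  5.3   5.9 -20.1] lid 284.0 252.0 451 exp start [283.83654972 252.32510644] stop [251.68434144 249.99960383] jar [285.17910448 214.22761194] 268 exp [288.47631018 211.37034415]
```

Emit:
servo_tool(targets=[{"tx": 0,"ty": -0.079,"tz": -0.097,"ax": 0,"ay": 0,"az": 0,"hand": 0},{"tx": 0,"ty": -0.079,"tz": -0.097,"ax": 0,"ay": 0,"az": 0,"hand": 0},{"tx": 0,"ty": -0.079,"tz": -0.097,"ax": 0,"ay": 0,"az": 0,"hand": 0},{"tx": 0,"ty": 0,"tz": 0,"ax": 0,"ay": 0,"az": 0,"hand": 0},{"tx": 0,"ty": 0,"tz": 0,"ax": 0,"ay": 0,"az": 0,"hand": 0}])

```text
clock: 14.45
ee_pos: [501.8, 19.7, 343.6]
ee_rot: [-0.001, 0.999, -0.034, -0.001]
contact_force: [5.2, 3.8, -15.9]
width: 9.4
grip_force: 58.2
```

```bash
python3 c.py
```

```text
th 0.4725 r 246.9 t 14.50 [  5.2   4.5 -17.7] lid 283.4063205417607 251.97516930022573 443 exp start [283.02839249 252.21708009] stop [251.21608664 249.94948219] jar [284.0766129  214.10080645] 248 exp [287.69182528 211.1988772 ]
```

Emit:
servo_tool(targets=[{"tx": 0,"ty": -0.081,"tz": -0.096,"ax": 0,"ay": 0,"az": 0,"hand": 0},{"tx": 0,"ty": -0.081,"tz": -0.096,"ax": 0,"ay": 0,"az": 0,"hand": 0},{"tx": 0,"ty": -0.081,"tz": -0.096,"ax": 0,"ay": 0,"az": 0,"hand": 0},{"tx": 0,"ty": 0,"tz": 0,"ax": 0,"ay": 0,"az": 0,"hand": 0},{"tx": 0,"ty": 0,"tz": 0,"ax": 0,"ay": 0,"az": 0,"hand": 0}])

```text
clock: 15.12
ee_pos: [502.0, 21.9, 346.4]
ee_rot: [-0.001, 0.999, -0.034, -0.001]
contact_force: [4.3, 4.7, -17.5]
width: 9.7
grip_force: 58.4
```

```bash
python3 c.py
```

```text
th 0.4869 r 247.0 t 15.18 [  3.9   4.8 -17.2] lid 282.6936936936937 251.90315315315314 444 exp start [282.27150793 252.11669237] stop [250.78292365 249.90339317] jar [282.89908257 214.00458716] 218 exp [286.95696211 211.0407841 ]
```

Emit:
servo_tool(targets=[{"tx": 0,"ty": -0.082,"tz": -0.094,"ax": 0,"ay": 0,"az": 0,"hand": 0},{"tx": 0,"ty": -0.082,"tz": -0.094,"ax": 0,"ay": 0,"az": 0,"hand": 0},{"tx": 0,"ty": -0.082,"tz": -0.094,"ax": 0,"ay": 0,"az": 0,"hand": 0},{"tx": 0,"ty": 0,"tz": 0,"ax": 0,"ay": 0,"az": 0,"hand": 0},{"tx": 0,"ty": 0,"tz": 0,"ax": 0,"ay": 0,"az": 0,"hand": 0}])

```text
clock: 15.8
ee_pos: [502.1, 24.2, 349.1]
ee_rot: [-0.001, 0.999, -0.034, -0.001]
contact_force: [4.4, 4.5, -18.0]
width: 9.8
grip_force: 58.4
```

```bash
python3 c.py
```

```text
th 0.5013 r 247.0 t 15.85 [  4.6   2.8 -17.6] lid 281.81447963800906 251.85067873303169 442 exp start [281.5031707  252.01553441] stop [250.34833022 249.85741788] jar [281.58673469 213.9744898 ] 196 exp [286.21083709 210.88267859]
```

Emit:
servo_tool(targets=[{"tx": 0,"ty": -0.084,"tz": -0.092,"ax": 0,"ay": 0,"az": 0,"hand": 0},{"tx": 0,"ty": -0.084,"tz": -0.092,"ax": 0,"ay": 0,"az": 0,"hand": 0},{"tx": 0,"ty": -0.084,"tz": -0.092,"ax": 0,"ay": 0,"az": 0,"hand": 0},{"tx": 0,"ty": 0,"tz": 0,"ax": 0,"ay": 0,"az": 0,"hand": 0},{"tx": 0,"ty": 0,"tz": 0,"ax": 0,"ay": 0,"az": 0,"hand": 0}])

```text
clock: 16.48
ee_pos: [502.3, 26.5, 351.8]
ee_rot: [-0.0, 0.999, -0.034, -0.001]
contact_force: [5.0, 3.0, -18.4]
width: 9.7
grip_force: 58.4
```

```bash
python3 c.py
```

```text
th 0.5155 r 247.1 t 16.52 [  6.4   2.3 -18. ] lid 279.96519721577727 251.58468677494199 431 exp start [280.73680766 251.91536251] stop [249.91981124 249.81234517] jar [280.3699422  214.05202312] 173 exp [285.46649078 210.72728699]
```

The lid moved more than expected, so slip may be starting. I'll hold and look.

Emit:
servo_tool(targets=[{"tx": 0,"ty": 0,"tz": 0,"ax": 0,"ay": 0,"az": 0,"hand": 0},{"tx": 0,"ty": 0,"tz": 0,"ax": 0,"ay": 0,"az": 0,"hand": 0},{"tx": 0,"ty": 0,"tz": 0,"ax": 0,"ay": 0,"az": 0,"hand": 0},{"tx": 0,"ty": 0,"tz": 0,"ax": 0,"ay": 0,"az": 0,"hand": 0}])

```text
clock: 17.02
ee_pos: [502.3, 26.5, 351.8]
ee_rot: [-0.0, 0.999, -0.034, -0.001]
contact_force: [4.7, 2.3, -18.0]
width: 9.5
grip_force: 58.4
```

```bash
python3 c.py
```

```text
th 0.5155 r 247.1 t 17.07 [  5.    2.9 -19.2] lid 276.3310023310023 251.37296037296036 429 exp start [280.73776983 251.91548783] stop [249.92034621 249.81240128] jar [280.35465116 214.10465116] 172 exp [285.46742539 210.72748067]
```

Emit:
servo_tool(targets=[{"tx": 0,"ty": 0,"tz": 0,"ax": 0,"ay": 0,"az": 0,"hand": 0},{"tx": 0,"ty": 0,"tz": 0,"ax": 0,"ay": 0,"az": 0,"hand": 0},{"tx": 0,"ty": 0,"tz": 0,"ax": 0,"ay": 0,"az": 0,"hand": 0},{"tx": 0,"ty": 0,"tz": 0,"ax": 0,"ay": 0,"az": 0,"hand": 0},{"tx": 0,"ty": 0,"tz": 0,"ax": 0,"ay": 0,"az": 0,"hand": 0}])

```text
clock: 17.7
ee_pos: [502.3, 26.5, 351.8]
ee_rot: [-0.0, 0.999, -0.034, -0.001]
contact_force: [5.0, 3.2, -18.2]
width: 10.0
grip_force: 58.4
```

Emit:
servo_tool(targets=[{"tx": 0,"ty": 0,"tz": 0,"ax": 0,"ay": 0,"az": 0,"hand": 0},{"tx": 0,"ty": 0,"tz": 0,"ax": 0,"ay": 0,"az": 0,"hand": 0},{"tx": 0,"ty": 0,"tz": 0,"ax": 0,"ay": 0,"az": 0,"hand": 0},{"tx": 0,"ty": 0,"tz": 0,"ax": 0,"ay": 0,"az": 0,"hand": 0},{"tx": 0,"ty": 0,"tz": 0,"ax": 0,"ay": 0,"az": 0,"hand": 0}])

```text
clock: 18.32
ee_pos: [502.3, 26.5, 351.8]
ee_rot: [-0.0, 0.999, -0.034, -0.001]
contact_force: [5.5, 2.6, -17.7]
width: 9.8
grip_force: 58.4
```

```bash
python3 c.py
```

```text
th 0.5155 r 247.1 t 18.38 [  5.2   3.1 -18.9] lid 258.8395061728395 250.20493827160493 405 exp start [280.7372653  251.91542212] stop [249.92006569 249.81237186] jar [280.35087719 214.05263158] 171 exp [285.46693532 210.72737911]
```

Emit:
servo_tool(targets=[{"tx": 0,"ty": 0,"tz": 0,"ax": 0,"ay": 0,"az": 0,"hand": 0},{"tx": 0,"ty": 0,"tz": 0,"ax": 0,"ay": 0,"az": 0,"hand": 0},{"tx": 0,"ty": 0,"tz": 0,"ax": 0,"ay": 0,"az": 0,"hand": 0},{"tx": 0,"ty": 0,"tz": 0,"ax": 0,"ay": 0,"az": 0,"hand": 0},{"tx": 0,"ty": 0,"tz": 0,"ax": 0,"ay": 0,"az": 0,"hand": 0}])

```text
clock: 19.0
ee_pos: [502.3, 26.5, 351.8]
ee_rot: [-0.0, 0.999, -0.034, -0.001]
contact_force: [4.9, 4.4, -18.1]
width: 10.1
grip_force: 58.4
```

```bash
python3 c.py
```

```text
th 0.5155 r 247.1 t 19.05 [  4.5   3.3 -16.9] lid 251.1802030456853 249.57868020304568 394 exp start [280.73733554 251.91543127] stop [249.92010475 249.81237596] jar [280.34883721 214.06976744] 172 exp [285.46700355 210.72739325]
```

The tin is at the stop. I'll unload slightly, release and lift off.

Emit:
servo_tool(targets=[{"tx": 0,"ty": 0,"tz": 0.2,"ax": 0,"ay": 0,"az": 0,"hand": 0},{"tx": 0,"ty": 0,"tz": 0,"ax": 0,"ay": 0,"az": 0,"hand": 0},{"tx": 0,"ty": 0,"tz": 0,"ax": 0,"ay": 0,"az": 0,"hand": 0.4},{"tx": 0,"ty": 0,"tz": 0,"ax": 0,"ay": 0,"az": 0,"hand": 0.4},{"tx": 0,"ty": 0,"tz": 0,"ax": 0,"ay": 0,"az": 0,"hand": 0.4}])

```text
clock: 19.68
ee_pos: [503.1, 25.4, 351.8]
ee_rot: [0.0, 0.999, -0.035, 0.0]
contact_force: [0.4, -0.5, 0.4]
width: 33.9
grip_force: 0.0
```

Emit:
servo_tool(targets=[{"tx": 0,"ty": 0,"tz": -1,"ax": 0,"ay": 0,"az": 0,"hand": 0.4},{"tx": 0,"ty": 0,"tz": -2,"ax": 0,"ay": 0,"az": 0,"hand": 0.4},{"tx": 0,"ty": 0,"tz": -2,"ax": 0,"ay": 0,"az": 0,"hand": 0.4},{"tx": 0,"ty": 3,"tz": 0,"ax": 0,"ay": 0,"az": 0,"hand": 0.4},{"tx": 0,"ty": 5,"tz": 0,"ax": 0,"ay": 0,"az": 0,"hand": 0.6}])

```text
clock: 20.3
ee_pos: [497.6, -53.5, 402.7]
ee_rot: [-0.0, 0.999, -0.033, 0.001]
contact_force: [0.7, -1.0, -0.6]
width: 50.5
grip_force: 0.0
```

Emit:
servo_tool(targets=[{"tx": 0,"ty": 5,"tz": 0,"ax": 0,"ay": 0,"az": 0,"hand": 0.7},{"tx": 0,"ty": 5,"tz": 0,"ax": 0,"ay": 0,"az": 0,"hand": 0.7},{"tx": 0,"ty": 5,"tz": 0,"ax": 0,"ay": 0,"az": 0,"hand": 0.7},{"tx": 0,"ty": 5,"tz": 0,"ax": 0,"ay": 0,"az": 0,"hand": 0.7},{"tx": 0,"ty": 3,"tz": 0,"ax": 0,"ay": 0,"az": 0,"hand": 0.7}])

```text
clock: 20.92
ee_pos: [480.3, -286.5, 402.4]
ee_rot: [0.001, 0.999, -0.037, 0.0]
contact_force: [-0.2, -0.1, 0.3]
width: 60.0
grip_force: 0.0
```

Run:
```python
from h import *
print(readout.state()['ee_pos']); f,K,P=shot('wrist','w4.png'); print(proj(K,P,[474.8,-311.8,118]),go([474.8,-311.8],96),fix([474.8,-311.8,98]))
shot('top','t4.png'); shot('scene','s4.png')
t=cv2.resize(cv2.imread('pics/t4.png')[180:300,230:470],(480,240)); s=cv2.imread('pics/s4.png')[60:300,200:460]
cv2.imwrite('pics/m4.png',np.vstack([np.hstack([t,s]),np.hstack([cv2.resize(cv2.imread('pics/w4.png'),(512,320)),np.zeros((320,228,3),np.uint8)])]))
```

```text
[ 480.32726993 -286.45856272  402.38855099]
[349.27860677 206.86059872] [-0.31  2.15 15.15] [  -2.99075 -524.4715    65.     ]
```

View pics/m4.png

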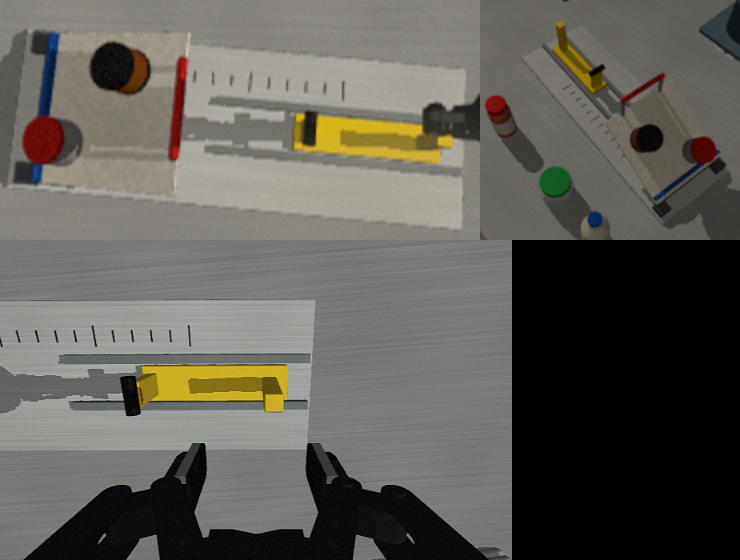

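Merged view: the tin lid is at the stop (43,140 in the top crop), the jar is still at its place (112,65) and the board holds its slant. In the wrist view the post top is centred near (341,203) in full pixels.

Run:
```python
from h import *
c=cams.camera('wrist');K=np.array(c['camera_matrix']);P=T()@np.array(c['mount'])
w=ray(K,P,341,203,118);print(w,fix(w),go(w[:2],96)); w=ray(K,P,163,194,93); print('roller',w,fix(w))
```

```text
[ 479.48942476 -301.7459531   118.        ] [   0.98316791 -514.11432849   85.        ] [-0.04  1.83 15.09]
roller [ 491.55909147 -144.66382445   93.        ] [   2.02691145 -356.58002848   60.        ]
```

Emit:
servo_tool(targets=[{"tx": 0,"ty": 1,"tz": 2,"ax": 0,"ay": 0,"az": 0,"hand": 0.9},{"tx": 0,"ty": 0.9,"tz": 4,"ax": 0,"ay": 0,"az": 0,"hand": 0.9},{"tx": 0,"ty": 0,"tz": 3,"ax": 0,"ay": 0,"az": 0,"hand": 0.9},{"tx": 0,"ty": 0,"tz": 0,"ax": 0,"ay": 0,"az": 0,"hand": 0.9},{"tx": 0,"ty": 0,"tz": 0,"ax": 0,"ay": 0,"az": 0,"hand": 0.9}])

```text
clock: 21.75
ee_pos: [480.7, -301.7, 312.9]
ee_rot: [0.0, 0.999, -0.034, 0.001]
contact_force: [-0.5, -0.0, -0.2]
width: 77.1
grip_force: 0.0
```

Run:
```python
from h import *
s=readout.state();f,K,P=shot('wrist','w5.png');print(s['ee_pos'],proj(K,P,[479.5,-301.7,118]),go([479.5,-303],98),fix((T()@[0,0,155,1])[:3]))
```

```text
[ 480.65547778 -301.74028977  312.86394985] [318.27217211 250.77387645] [-0.12  0.1   6.02] [   2.56432276 -514.43001724  125.15347597]
```

View pics/w5.png

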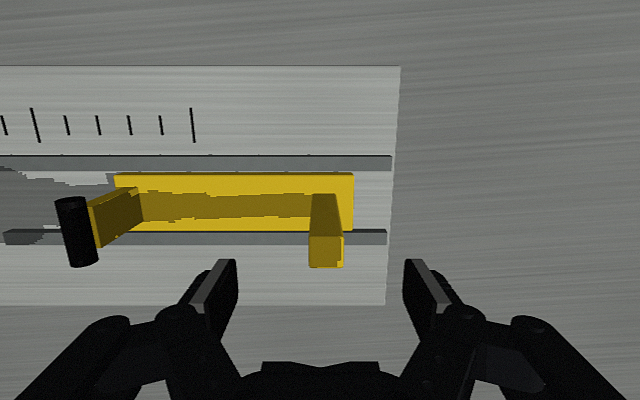

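The post top is centred at (326,250), about 5 mm towards -y from the tool centre. Shift 0.5 cm, descend and grip.

Emit:
servo_tool(targets=[{"tx": -0.1,"ty": 0.5,"tz": 1.5,"ax": 0,"ay": 0,"az": 0,"hand": 0.9},{"tx": 0,"ty": 0,"tz": 2,"ax": 0,"ay": 0,"az": 0,"hand": 0.9},{"tx": 0,"ty": 0,"tz": 1.5,"ax": 0,"ay": 0,"az": 0,"hand": 0.9},{"tx": 0,"ty": 0,"tz": 0.9,"ax": 0,"ay": 0,"az": 0,"hand": 0.9},{"tx": 0,"ty": 0,"tz": 0,"ax": 0,"ay": 0,"az": 0,"hand": 0.6}], force=30)

```text
clock: 22.42
ee_pos: [478.2, -307.3, 251.9]
ee_rot: [-0.0, 0.999, -0.035, -0.0]
contact_force: [-0.3, 0.1, 0.4]
width: 60.5
grip_force: 0.0
```

Emit:
servo_tool(targets=[{"tx": 0,"ty": 0,"tz": 0,"ax": 0,"ay": 0,"az": 0,"hand": 0.4},{"tx": 0,"ty": 0,"tz": 0,"ax": 0,"ay": 0,"az": 0,"hand": 0.25},{"tx": 0,"ty": 0,"tz": 0,"ax": 0,"ay": 0,"az": 0,"hand": 0.1},{"tx": 0,"ty": 0,"tz": 0,"ax": 0,"ay": 0,"az": 0,"hand": 0.1},{"tx": 0,"ty": 0,"tz": 0,"ax": 0,"ay": 0,"az": 0,"hand": 0.1}])

```text
clock: 23.05
ee_pos: [478.7, -307.3, 253.1]
ee_rot: [0.0, 0.999, -0.035, 0.0]
contact_force: [0.1, 1.4, 5.8]
width: 19.6
grip_force: 30.6
```

Run:
```python
from h import *
th=.5155
print(fix((T()@[0,0,155,1])[:3]), 'Y target',(-8-52*np.cos(th))/np.sin(th)-163, T()[:3,:3].round(3))
```

```text
[   0.76592358 -519.74899967   65.09682627] Y target -271.0033615545624 [[ 0.998 -0.07   0.001]
 [-0.07  -0.998 -0.   ]
 [ 0.001  0.    -1.   ]]
```

Gripped; about 249 mm to contact. I'll slide 200 mm, then slow down.

Emit:
servo_tool(targets=[{"tx": 0,"ty": -1,"tz": 0,"ax": 0,"ay": 0,"az": 0,"hand": 0.1},{"tx": 0,"ty": -2,"tz": 0,"ax": 0,"ay": 0,"az": 0,"hand": 0.1},{"tx": 0,"ty": -2.5,"tz": 0,"ax": 0,"ay": 0,"az": 0,"hand": 0.1},{"tx": 0,"ty": -2.5,"tz": 0,"ax": 0,"ay": 0,"az": 0,"hand": 0.1},{"tx": 0,"ty": -2,"tz": 0,"ax": 0,"ay": 0,"az": 0,"hand": 0.1}])

```text
clock: 23.68
ee_pos: [485.7, -207.3, 253.1]
ee_rot: [0.001, 0.999, -0.035, 0.001]
contact_force: [-0.3, -4.6, 6.0]
width: 19.9
grip_force: 30.6
```

Emit:
servo_tool(targets=[{"tx": 0,"ty": -2.5,"tz": 0,"ax": 0,"ay": 0,"az": 0,"hand": 0.1},{"tx": 0,"ty": -2.5,"tz": 0,"ax": 0,"ay": 0,"az": 0,"hand": 0.1},{"tx": 0,"ty": -2.5,"tz": 0,"ax": 0,"ay": 0,"az": 0,"hand": 0.1},{"tx": 0,"ty": -1.5,"tz": 0,"ax": 0,"ay": 0,"az": 0,"hand": 0.1},{"tx": 0,"ty": -1,"tz": 0,"ax": 0,"ay": 0,"az": 0,"hand": 0.1}])

```text
clock: 24.3
ee_pos: [492.6, -107.8, 253.1]
ee_rot: [0.001, 0.999, -0.035, 0.001]
contact_force: [-0.6, -4.2, 6.4]
width: 19.6
grip_force: 30.8
```

Emit:
servo_tool(targets=[{"tx": 0,"ty": -1,"tz": 0,"ax": 0,"ay": 0,"az": 0,"hand": 0.1},{"tx": 0,"ty": -1,"tz": 0,"ax": 0,"ay": 0,"az": 0,"hand": 0.1},{"tx": 0,"ty": -0.7,"tz": 0,"ax": 0,"ay": 0,"az": 0,"hand": 0.1},{"tx": 0,"ty": -0.3,"tz": 0,"ax": 0,"ay": 0,"az": 0,"hand": 0.1},{"tx": 0,"ty": 0,"tz": 0,"ax": 0,"ay": 0,"az": 0,"hand": 0.1}])

```text
clock: 24.92
ee_pos: [494.7, -78.1, 253.1]
ee_rot: [0.0, 0.999, -0.035, 0.001]
contact_force: [-0.0, -3.7, 7.9]
width: 19.6
grip_force: 30.9
```

Run:
```python
from h import *
print(fix((T()@[0,0,155,1])[:3]),readout.state()['contact_force'])
f,K,P=shot('wrist','w6.png');shot('top','t6.png')
cv2.imwrite('pics/m6.png',np.hstack([cv2.resize(cv2.imread('pics/t6.png')[180:300,230:410],(360,240)),cv2.resize(cv2.imread('pics/w6.png'),(384,240))]))
```

```text
[   0.72032491 -290.11055673   65.0956648 ] [-0.01751388 -3.67743543  7.89710173]
```

View pics/m6.png

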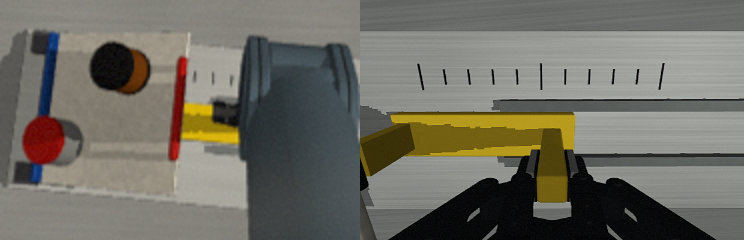

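The prop runs straight in its rails, the board still holds, and the tin and jar are unchanged. About 19 mm to go.

Emit:
servo_tool(targets=[{"tx": 0,"ty": -0.3,"tz": 0,"ax": 0,"ay": 0,"az": 0,"hand": 0.1},{"tx": 0,"ty": -0.3,"tz": 0,"ax": 0,"ay": 0,"az": 0,"hand": 0.1},{"tx": 0,"ty": -0.3,"tz": 0,"ax": 0,"ay": 0,"az": 0,"hand": 0.1},{"tx": 0,"ty": -0.2,"tz": 0,"ax": 0,"ay": 0,"az": 0,"hand": 0.1},{"tx": 0,"ty": -0.1,"tz": 0,"ax": 0,"ay": 0,"az": 0,"hand": 0.1}])

```text
clock: 25.65
ee_pos: [495.5, -66.8, 253.1]
ee_rot: [0.001, 0.999, -0.036, 0.001]
contact_force: [-0.6, -5.9, 7.8]
width: 19.6
grip_force: 30.9
```

Emit:
servo_tool(targets=[{"tx": 0,"ty": -0.1,"tz": 0,"ax": 0,"ay": 0,"az": 0,"hand": 0.1},{"tx": 0,"ty": -0.1,"tz": 0,"ax": 0,"ay": 0,"az": 0,"hand": 0.1}])

```text
clock: 25.9
ee_pos: [495.6, -64.9, 253.1]
ee_rot: [0.001, 0.999, -0.036, 0.001]
contact_force: [0.0, -6.2, 6.8]
width: 19.5
grip_force: 30.9
```

Emit:
servo_tool(targets=[{"tx": 0,"ty": -0.1,"tz": 0,"ax": 0,"ay": 0,"az": 0,"hand": 0.1},{"tx": 0,"ty": -0.1,"tz": 0,"ax": 0,"ay": 0,"az": 0,"hand": 0.1}])

```text
clock: 26.15
ee_pos: [495.7, -62.9, 253.1]
ee_rot: [0.001, 0.999, -0.036, 0.001]
contact_force: [-0.3, -6.3, 7.6]
width: 19.3
grip_force: 30.9
```

Emit:
servo_tool(targets=[{"tx": 0,"ty": -0.1,"tz": 0,"ax": 0,"ay": 0,"az": 0,"hand": 0.1}])

```text
clock: 26.28
ee_pos: [495.8, -62.1, 253.1]
ee_rot: [0.001, 0.999, -0.036, 0.001]
contact_force: [-0.9, -9.7, 8.1]
width: 19.6
grip_force: 30.9
```

Emit:
servo_tool(targets=[{"tx": 0,"ty": 0,"tz": 0,"ax": 0,"ay": 0,"az": 0,"hand": 0.1}])

```text
clock: 26.4
ee_pos: [495.8, -62.1, 253.1]
ee_rot: [0.001, 0.999, -0.036, 0.001]
contact_force: [0.4, -5.8, 7.0]
width: 19.5
grip_force: 30.9
```

Run:
```python
from h import *
print(fix((T()@[0,0,155,1])[:3]),readout.state()['contact_force'],readout.state()['torque'])
f,K,P=shot('scene','s7.png'); 
cv2.imwrite('pics/m7.png',cv2.resize(cv2.imread('pics/s7.png')[90:250,280:450],(680,640))[:600])
a=cv2.imread('pics/s7.png');h=cv2.cvtColor(a,cv2.COLOR_BGR2HSV)
for n in ['s4.png','s7.png']:
    h=cv2.cvtColor(cv2.imread('pics/'+n)[100:180,300:380],cv2.COLOR_BGR2HSV); m=((h[...,0]<8)|(h[...,0]>172))&(h[...,1]>150)&(h[...,2]>60); y,x=np.nonzero(m); print(n,x.mean(),y.mean(),len(x))
```

```text
[   0.68085892 -274.22492315   65.05903465] [ 0.41627273 -5.75096301  6.97247313] [-0.94933155  0.12059873  0.01403425]
s4.png 59.77173913043478 49.16304347826087 184
s7.png 59.74033149171271 49.20441988950276 181
```

Emit:
servo_tool(targets=[{"tx": 0,"ty": -0.1,"tz": 0,"ax": 0,"ay": 0,"az": 0,"hand": 0.1},{"tx": 0,"ty": 0,"tz": 0,"ax": 0,"ay": 0,"az": 0,"hand": 0.1}])

```text
clock: 26.7
ee_pos: [495.8, -61.9, 253.1]
ee_rot: [0.001, 0.999, -0.036, 0.001]
contact_force: [-0.1, -8.7, 7.0]
width: 19.6
grip_force: 30.9
```

Emit:
servo_tool(targets=[{"tx": 0,"ty": -0.06,"tz": 0,"ax": 0,"ay": 0,"az": 0,"hand": 0.1},{"tx": 0,"ty": 0,"tz": 0,"ax": 0,"ay": 0,"az": 0,"hand": 0.1}])

```text
clock: 26.95
ee_pos: [495.8, -61.8, 253.1]
ee_rot: [0.002, 0.999, -0.036, 0.001]
contact_force: [-1.6, -10.9, 5.9]
width: 19.6
grip_force: 30.9
```

Contact: motion has stopped and the force has risen about 5 N above the drag. Release and lift.

Emit:
servo_tool(targets=[{"tx": 0,"ty": 0,"tz": 0,"ax": 0,"ay": 0,"az": 0,"hand": 0.1},{"tx": 0,"ty": 0,"tz": 0,"ax": 0,"ay": 0,"az": 0,"hand": 0.5},{"tx": 0,"ty": 0,"tz": 0,"ax": 0,"ay": 0,"az": 0,"hand": 0.6},{"tx": 0,"ty": 0,"tz": 0,"ax": 0,"ay": 0,"az": 0,"hand": 0.6}])

```text
clock: 27.45
ee_pos: [495.6, -58.7, 252.2]
ee_rot: [-0.0, 0.999, -0.035, -0.0]
contact_force: [0.9, -0.3, -0.3]
width: 50.9
grip_force: 0.0
```

Emit:
servo_tool(targets=[{"tx": 0,"ty": 0,"tz": -1,"ax": 0,"ay": 0,"az": 0,"hand": 0.6},{"tx": 0,"ty": 0,"tz": -2,"ax": 0,"ay": 0,"az": 0,"hand": 0.6},{"tx": 0,"ty": 0,"tz": -3,"ax": 0,"ay": 0,"az": 0,"hand": 0.6},{"tx": 0,"ty": 0,"tz": -4,"ax": 0,"ay": 0,"az": 0,"hand": 0.6},{"tx": 0,"ty": 3,"tz": -3,"ax": 0,"ay": 0,"az": 0,"hand": 0.6}])

```text
clock: 28.08
ee_pos: [494.2, -87.4, 384.8]
ee_rot: [-0.001, 0.999, -0.033, 0.001]
contact_force: [0.1, -1.3, -0.2]
width: 51.3
grip_force: 0.0
```

Emit:
servo_tool(targets=[{"tx": 0,"ty": 5,"tz": 0,"ax": 0,"ay": 0,"az": 0,"hand": 0.6},{"tx": 0,"ty": 5,"tz": 0,"ax": 0,"ay": 0,"az": 0,"hand": 0.6},{"tx": 0,"ty": 5,"tz": 0,"ax": 0,"ay": 0,"az": 0,"hand": 0.6},{"tx": 0,"ty": 3,"tz": 0,"ax": 0,"ay": 0,"az": 0,"hand": 0.6},{"tx": 0,"ty": 0,"tz": 0,"ax": 0,"ay": 0,"az": 0,"hand": 0.6}])

```text
clock: 28.7
ee_pos: [480.2, -271.4, 383.1]
ee_rot: [0.001, 0.999, -0.037, 0.0]
contact_force: [0.3, 0.7, 0.1]
width: 51.2
grip_force: 0.0
```

Run:
```python
from h import *
f,K,P=shot('scene','s8.png');f2,_,_=shot('top','t8.png')
for n in ['s4.png','s7.png','s8.png']:
    h=cv2.cvtColor(cv2.imread('pics/'+n)[100:180,300:380],cv2.COLOR_BGR2HSV); m=((h[...,0]<8)|(h[...,0]>172))&(h[...,1]>150)&(h[...,2]>60); y,x=np.nonzero(m); print(n,x.mean(),y.mean(),len(x))
cv2.imwrite('pics/m8.png',np.vstack([cv2.resize(cv2.imread('pics/s8.png')[90:250,250:450],(600,340)),cv2.resize(cv2.imread('pics/t8.png')[180:300,230:470],(600,260))]))
```

```text
s4.png 59.77173913043478 49.16304347826087 184
s7.png 59.74033149171271 49.20441988950276 181
s8.png 59.623655913978496 49.27956989247312 186
```

View pics/m8.png

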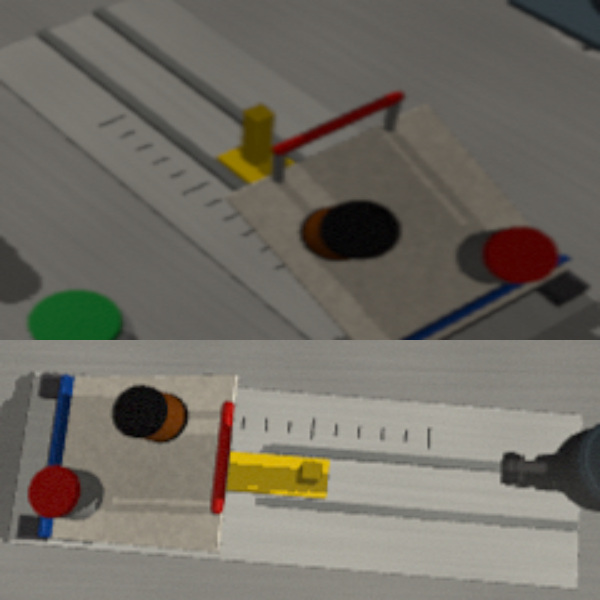

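The tin is against the stop, the jar has not moved, the board angle is unchanged and the prop is under the board with the gripper clear. Handing in.

```bash
python3 -c "
from h import *
print(arm.sign_off())"
```

```text
the job is handed in; nothing more can be done
None
```

I raised the board to about 0.515 rad, where the tin slid to the blue stop and the jar stayed put, then slid the prop in until its roller met the underside at about 5 N of push above the drag, let go, and handed the job in at about 29 s; I judged the contact by force and arm position, not by a close view of the roller.

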